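Leak-check the purple gas outlet with the sniffer wand

TASK

First turn the blue-handled gas valve fully open (handle in line with its pipe, up against the stop). Then take the sniffer wand from its holder, put the tip of its nose on the centre of the outlet with the purple sleeve, pointing straight along the port, and press gently so that the sprung sleeve gives partway (about 3 to 6 N, not bottomed out), holding it steady there for two seconds. Hang the wand back in its holder, leave the valve open, and leave the other things on the bench where they are.

Things in the scene. Friction and masses are not known exactly. Their poses are not given: they have to be found in the camera images.
- valve (a joint): quarter-turn valve handle on the manifold, radians: 0 = shut (handle square to the steel pipe, towards the robot side), 1.571 = fully open against its stop (handle in line with the pipe). It opens counter-clockwise seen from above and stays where it is left; about 2 N at the grip moves it.
- valve_hinge (a point): point on the valve's vertical hinge axis at mid-height of the blue grip, 104 above the table; fixed to the manifold and turned with it (yaw): the shut handle points along this frame's -x, the open one along its -y.
- valve_grip (a point): middle of the handle's blue grip, 60 from the hinge axis. Grip 56 long x 16 wide x 22 tall, spanning heights 93 to 115; nothing within 40 of its sides. The brass valve and pipe below reach up to 73 beside the hinge stem.
- manifold: grey base 90 x 150 with a steel pipe (20 diameter, 170 long, along its y axis, axis 55 high) and brass ball valve; fixed. Origin: centre of its underside.
- wand: leak-sniffer wand, 0.22 kg, hanging nose-down in its holder by its orange collar. Origin: centre of the collar's underside, z up along the wand. Collar 50 diameter, z 0 to 6; black handle 26 x 26 square along x and y, z 6 to 76; white barrel 24 diameter, z -30 to 0; steel nose tapering from there to 15 diameter, ending at z -90 in a flat 12 mm tip.
- wand_tip (a point): centre of the flat end of the wand's nose, 90 below the collar's underside.
- wand_grip (a point): middle of the wand's black handle, 41 above the collar's underside.
- holder: grey wand holder, fixed, base 110 x 110; origin: centre of its underside. Its top plate 80 x 102 is 10 thick, its upper face 125 above the table, with a 32 x 32 square opening in the middle that lets the barrel through but carries the collar. Open below the plate.
- purple_outlet: white gas outlet unit with the PURPLE test port, fixed, base 100 x 78, 90 tall without its port; origin: centre of its underside, front towards -x. The yellow- and green-sleeved units beside it have the same shape; the order differs. The port: steel neck 26 diameter, on it a purple sleeve 38 diameter x 16 long with a flat end, sprung: 0.7 N per mm, 12 mm of travel (bottoms out at 8.4 N).
- purple_outlet_face: sloping front face of the purple unit. Origin: point on the face where the port's axis comes out; z: the port's axis, straight out of the face (leaning 0.45 rad from vertical towards the unit's front). The sleeve's free end stands 30 to 56 out from here along z: the neck's extension differs each time and is not reported; it has to be felt or seen.
- yellow_outlet: identical gas outlet unit with a yellow sleeve, not to be tested; fixed; origin: centre of its underside.
- green_outlet: identical gas outlet unit with a green sleeve, not to be tested; fixed; origin: centre of its underside.
- amber_bottle: bystander: brown glass bottle with white cap, 44 diameter x 85 tall; loose, origin: centre of its underside.
- mask_cone: bystander: clear cone-shaped mask, 44 diameter at the foot, 46 tall; loose, origin: centre of its underside.
- tape_spool: bystander: green disc-shaped spool, 52 diameter x 20 tall; loose, origin: centre of its underside.
- screwdriver: bystander: red-handled screwdriver lying flat, 150 long; loose, origin: on its axis, near the middle of its length.
- jar: bystander: small jar, 54 diameter x 65 tall; loose, origin: centre of its underside.
- filter_box: bystander: cardboard box 70 x 50 x 35; loose, origin: centre of its underside.
Not all that is in view belongs to the job. Of the things that look like the wand, the largest one is meant. What is shaped like the purple_outlet but orange or pink is not meant.

How it is judged (in metres and radians):
On the way, in this order (a step that is already met when the one before it is completed fails the run):
1. the valve is turned fully open, against its stop (value of joint valve above 1.45 rad), for 0.2 s.
2. the held wand's tip presses on the purple sleeve, centred within 8 mm, along the port's axis within 0.22 rad, with 1.5 to 7.5 N, steady for 1 s (x of wand_tip in the frame of purple_outlet_face between -0.008 and 0.008 m and y of wand_tip in the frame of purple_outlet_face between -0.008 and 0.008 m and z of wand_tip in the frame of purple_outlet_face between 0.015 and 0.06 m and angle between the z axis of wand and the z axis of purple_outlet_face, either way round below 0.22 rad and contact force between wand and purple_outlet between 1.5 and 7.5 N and linear speed of wand below 0.02 m/s and value of joint valve above 1.4 rad), for 1 s.
At the end, for the whole second after the job is handed in: the wand hangs at rest in its holder by its collar (collar's underside within 6 mm of the plate's top, within 9 mm of the opening's centre each way, upright within 0.1 rad), and the valve is still fully open (above 1.45 rad) (x of wand in the frame of holder between -0.009 and 0.009 m and y of wand in the frame of holder between -0.009 and 0.009 m and z of wand in the frame of holder between 0.119 and 0.131 m and angle between wand's own z axis and vertical below 0.1 rad and linear speed of wand below 0.02 m/s and value of joint valve above 1.45 rad); the robot touches nothing.
It fails at once if the wand pushed against an outlet unit with more than 20 N (contact force between wand and purple_outlet above 20 N or contact force between wand and yellow_outlet above 20 N or contact force between wand and green_outlet above 20 N).
It fails at once if a bystander moved by more than 25 mm (distance of any of amber_bottle, mask_cone, tape_spool, screwdriver, jar, filter_box from where it was at the start of the episode above 0.025 m).
It also fails if it takes over 70 s, if anything falls off the work surface, if the arm or the gripper's body presses on something with over 40 N, if the wrist force passes 120 N, or if a joint passes its speed limit or range.

ROBOT

A 6-joint arm with a two-finger parallel gripper is mounted at the origin on the work surface. World frame = base frame: x ahead of the robot, y to its left, z up, the work surface at z = 0. Lengths are in m, angles in degrees, forces in N, time in s.
With the tool pointing down it reaches from about 0.3 to 0.75 m from the base axis. Payload 8.5 kg.
Tool frame: the origin (TCP) lies at the very end of the fingers, on their centre line; the grasp point (between the pads) lies 19 mm behind it; z points along the fingers, y is the direction in which the jaws open and shut (so a half turn about z gives the same grasp; the last joint's range is limited). The gripper opens to 85 mm and grips with 20 to 120 N. Pads are 22 mm wide; open, the fingers measure 114 mm over their backs; the gripper's body (76 mm by 85 mm) begins 54 mm behind the grasp point. The pads swing forward as they close: fully open they stand 13 mm farther back than shut.
Start: joints at [-87.107, 21.807, 74.336, -0, 83.858, -12.336], TCP at [0.144, -0.531, 0.231] pointing down, gripper open.
Joint ranges: [-178.18, 178.18], [-50.72, 133.34], [12.68, 142.11], [-81.47, 261.47], [9.98, 163.14], [-165.26, 165.26]. Speed limits (degrees/s): [136.94, 136.94, 180, 180, 180, 180].

INTERFACE

Orientations are given as a 3x3 rotation matrix whose columns are the frame's x, y, z axes.
In Python, from rig import env, vision, close_job, spotter gives the robot as it stands. The module is installed in compiled form; this text tells all that it offers.
- The arm moves only by the tool jog_arm, never from a script. Its argument "plan" is a list that holds one entry, the list of rows, each a list of 6 numbers: the shift along the tool's x, y, z in units of 40 mm (1.0 is 40 mm), then the turn, a rotation vector about the tool's x, y, z in units of 0.15 rad (1.0 is 0.15 rad). A call has 1 to 10 rows; each row shifts and turns the commanded pose from where the row before left it, along the tool's axes as they then stand; what a row does not reach is not made up. A row lasts 1/10 s, in which the tool goes at most 50 mm and 8.59 degrees, less where a joint would pass 70% of its speed; a pose out of reach is approached as far as the arm can. A call with a number of a shift or a turn outside -1 to 1 is refused whole. A call with a gripper value outside its range is refused whole. "grip" is the opening, from -1 (shut) to 1 (fully open), set as the call begins (left out, the last holds). The fingers move at their own pace and stop on an object; "squeeze" is the grip in N (left out, the last holds). Time passes only in rows, so rows that do not move let the fingers close. It gives the time, the measured TCP pose, the force and the opening at its end, in the units of the state.
- env.observe(): the state, without advancing time (a new reading comes with each control period).
- vision.get_image(name): name is "scene" or "top"; returns (picture, depth): 400x640x3 uint8, red, green, blue; 400x640 float32, m along the optical axis (not along the pixel's ray), 0 where there is no reading.
- vision.camera_info(name): a dict with "fx", "fy", "cx", "cy" (pixels), "rvec" (rotation vector, rad) and "tvec" (3), from world to camera coordinates, as OpenCV has them. Camera axes: x right, y down, z forward; pixel columns grow to the right and rows downward; lengths in m; the calibration is good to about 2 mm. A picture is of the moment at which its call begins. camera_info takes no time and is no camera call.
- close_job(): hands the job in, once; it reports no verdict.
Trained networks look in the newest picture that a camera, given by its name, has taken for a name from the list of things; names that differ only in an ending like _2 or _b are one class to them, and where a whole thing is asked for, a point or a joint stands for the part that bears it (a point fixed in the world has none). Each returns a list of dicts, best first, with "score" (0 to 1); they miss things now and then, are a little off and sometimes report something else, mostly with a low value. They report only what shows in the picture. A call takes as long as a camera call. They do not tell look-alikes from the thing itself.
- spotter.trace(camera, query): "pixels" (400x640 bool, what is visible of it) and "rect" ([left, top, right, bottom] in pixels, round what is visible of it).
The state is a dict: "time_s": time; "q": joint angles; "qvel": joint speeds; "joint_efforts": joint torques, N m; "position": TCP position; "tool_rot": TCP orientation; "ft_force": force on the tool from outside, world axes, zero at the start; "wrist_torque": the same for the moment, N m; "grip_width": finger opening in m.
Only numpy, scipy, OpenCV 4.12 (cv2) and the standard library are available. Lean on these libraries where they do the work, as an engineer would, in place of code of your own. Each camera call takes 0.05 s, during which the arm holds its last target.

## Working session

There is one attempt and no reset: what is moved stays moved. The work goes in short steps, Python scripts to look and compute and a tool call to move; the robot and the scene stay as the last step left them, time stands still between calls to the robot, and variables do not carry over. Pictures are saved under pics/ and viewed, and the job is handed in when it is done.

Besides the shell and the picture viewer there is one more tool, called after "Emit:" as a command line: name --argument value ..., lists and objects as JSON in quotes. jog_arm: Moves the arm, as the interface text tells. Its arguments: {"type":"object","properties":{"plan":{"type":"array"},"grip":{"type":"number"},"squeeze":{"type":"number"}},"required":["plan"]}

```bash
mkdir -p pics; cat > h.py <<'E'
import numpy as np, cv2
from rig import env, vision, close_job, spotter
def cam(n):
    c=vision.camera_info(n); R=cv2.Rodrigues(np.array(c['rvec'],float))[0]; return c,R,np.array(c['tvec'],float).ravel()
def cloud(n,depth):
    c,R,t=cam(n); v,u=np.mgrid[0:400,0:640]
    P=np.stack([(u-c['cx'])/c['fx']*depth,(v-c['cy'])/c['fy']*depth,depth],-1)
    return (P-t)@R
def proj(n,p):
    c,R,t=cam(n); q=R@np.array(p)+t; return c['fx']*q[0]/q[2]+c['cx'],c['fy']*q[1]/q[2]+c['cy']
E
python3 - <<'E'
from h import *
for n in('scene','top'):
    im,d=vision.get_image(n); np.save(f'{n}.npy',d); np.save(f'{n}_rgb.npy',im); cv2.imwrite(f'pics/{n}0.png',im[:,:,::-1])
    c,R,t=cam(n); print(n,c['fx'],-R.T@t, R[2])
print(env.observe())
E
```

```text
scene 426.5335519439461 [1.11233791 0.95013559 0.99117601] [-0.36779705 -0.66319848 -0.65183825]
top 470.1040026859424 [0.32931121 0.06783087 1.34234931] [ 0.22488522 -0.00304045 -0.97438052]
{'time_s': 0.1, 'q': array([-8.71063145e+01,  2.18384276e+01,  7.43779801e+01,  1.30128266e-03,
        8.38590812e+01, -1.23365599e+01]), 'qvel': array([-0.08048785, -0.14508546, -0.15616962, -0.03202654, -0.08442145,
       -0.03659422]), 'joint_efforts': array([ 3.90784931e-03, -4.49227095e+01, -2.31656313e+01, -1.94467957e-04,
        3.64390318e-03,  7.62975134e-06]), 'position': array([ 0.14446735, -0.53042406,  0.23077567]), 'tool_rot': array([[ 9.64878604e-01,  2.62696169e-01, -4.39601165e-05],
       [ 2.62695997e-01, -9.64877753e-01,  1.31698941e-03],
       [ 3.03551934e-04, -1.28228305e-03, -9.99999132e-01]]), 'ft_force': array([-0.55151872,  0.77365202, -0.27887461]), 'wrist_torque': array([-1.79974057e-02, -3.29094368e-02,  3.03297570e-05]), 'grip_width': 0.08552569216519937}
```

View pics/scene0.png

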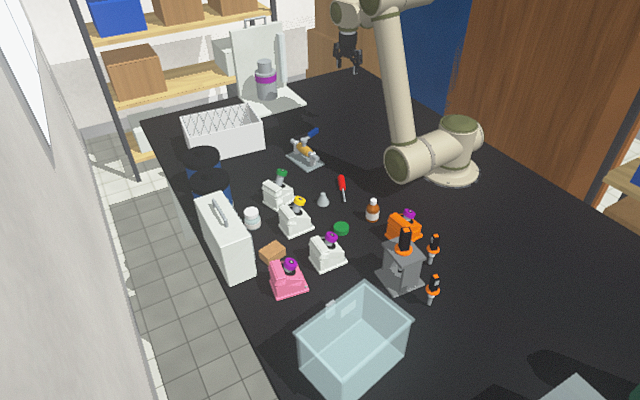

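View pics/top0.png

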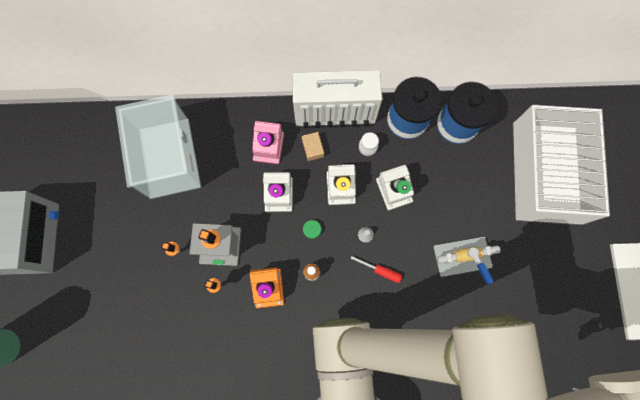

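Top view candidates are as follows. Wand: large one in the holder (209,238), with smaller look-alikes at (171,249) and (213,285). Purple outlet: white unit (277,190), with pink (266,140) and orange (266,290) decoys. Valve: (478,257). I choose the wand at (209,238) and the white unit at (277,190), and will check both in crops.

```bash
python3 - <<'E'
from h import *
im=np.load('top_rgb.npy'); 
a=cv2.resize(im[150:310,150:350],None,fx=4,fy=3.6,interpolation=cv2.INTER_CUBIC)[:600]
b=cv2.resize(im[220:300,420:520],None,fx=6,fy=6,interpolation=cv2.INTER_CUBIC)
cv2.imwrite('pics/ca.png',a[:,:,::-1]);cv2.imwrite('pics/cb.png',b[:,:,::-1])
for n in('top','scene'):
    im,d=vision.get_image(n); P=cloud(n,d)
    for q in('wand','holder','purple_outlet','manifold','valve_grip'):
        for r in spotter.trace(n,q)[:4]:
            m=r['pixels']&(d>0); X=P[m]
            print(n,q,round(r['score'],2),np.round(r['rect']),m.sum(), np.round(np.median(X,0),3), 'zmax',np.round(np.percentile(X[:,2],[2,98]),3), np.round(im[m].mean(0)))
E
```

```text
top wand 0.71 [166. 242. 180. 258.] 193 [0.498 0.457 0.081] zmax [-0.001  0.128] [156. 100.  54.]
top wand 0.7 [201. 226. 221. 246.] 330 [0.509 0.337 0.154] zmax [0.125 0.205] [165. 109.  62.]
top wand 0.65 [260. 171. 292. 211.] 1105 [0.648 0.173 0.072] zmax [0.002 0.112] [207. 189. 197.]
top wand 0.6 [204. 276. 220. 297.] 173 [0.396 0.343 0.079] zmax [-0.002  0.128] [174. 111.  58.]
top holder 0.86 [188. 224. 240. 265.] 1554 [0.497 0.329 0.122] zmax [0.002 0.13 ] [145. 146. 139.]
top holder 0.31 [199. 230. 220. 246.] 298 [0.509 0.336 0.162] zmax [0.127 0.205] [160. 105.  57.]
top purple_outlet 0.81 [260. 171. 294. 210.] 1088 [0.648 0.173 0.072] zmax [0.003 0.112] [207. 189. 197.]
top purple_outlet 0.73 [248. 267. 285. 308.] 1163 [0.387 0.203 0.077] zmax [-0.     0.108] [209. 125.  83.]
top purple_outlet 0.69 [253. 119. 286. 164.] 1080 [0.795 0.2   0.07 ] zmax [0.008 0.108] [216. 142. 174.]
top purple_outlet 0.26 [194. 231. 219. 249.] 305 [0.51  0.337 0.165] zmax [0.127 0.205] [159. 106.  60.]
top valve_grip 0.16 [260. 172. 291. 210.] 1043 [0.648 0.172 0.075] zmax [0.009 0.112] [209.
[... 447 characters left out ...]
] 1752 [0.529 0.372 0.056] zmax [0.006 0.128] [117. 120. 120.]
scene purple_outlet 0.87 [387. 213. 421. 240.] 661 [0.407 0.22  0.074] zmax [0.009 0.106] [193. 104.  51.]
scene purple_outlet 0.67 [307. 231. 349. 275.] 1157 [0.675 0.2   0.062] zmax [0.    0.109] [188. 182. 187.]
scene purple_outlet 0.6 [267. 259. 314. 297.] 1233 [0.82  0.232 0.065] zmax [0.005 0.106] [206. 124. 161.]
scene manifold 0.86 [287. 129. 320. 172.] 795 [ 0.465 -0.336  0.014] zmax [-0.002  0.113] [134. 137. 132.]
scene valve_grip 0.59 [364. 200. 384. 221.] 235 [0.435 0.1   0.049] zmax [0.005 0.086] [173. 145. 119.]
scene valve_grip 0.4 [303. 130. 315. 142.] 80 [ 0.427 -0.35   0.104] zmax [0.056 0.115] [101. 122. 156.]
```

```bash
python3 - <<'E'
from h import *
im=np.load('top_rgb.npy');d=np.load('top.npy');P=cloud('top',d)
for name,(u0,v0,u1,v1) in dict(holder=(180,215,250,275),outlet=(255,165,300,218),mani=(430,230,510,290)).items():
    X=P[v0:v1,u0:u1].reshape(-1,3); h,e=np.histogram(X[:,2],bins=np.arange(-.01,.23,.005)); print(name,[(round(a,3),int(b)) for a,b in zip(e,h) if b>15])
E
```

```text
holder [(np.float64(-0.01), 83), (np.float64(-0.005), 1045), (np.float64(0.0), 1167), (np.float64(0.005), 297), (np.float64(0.01), 196), (np.float64(0.015), 28), (np.float64(0.115), 34), (np.float64(0.12), 429), (np.float64(0.125), 452), (np.float64(0.13), 108), (np.float64(0.195), 45), (np.float64(0.2), 64)]
outlet [(np.float64(-0.01), 44), (np.float64(-0.005), 610), (np.float64(0.0), 591), (np.float64(0.005), 103), (np.float64(0.01), 90), (np.float64(0.015), 28), (np.float64(0.025), 23), (np.float64(0.04), 18), (np.float64(0.05), 20), (np.float64(0.055), 77), (np.float64(0.06), 90), (np.float64(0.065), 67), (np.float64(0.07), 61), (np.float64(0.075), 58), (np.float64(0.08), 49), (np.float64(0.085), 109), (np.float64(0.09), 142), (np.float64(0.095), 33), (np.float64(0.1), 47), (np.float64(0.105), 54), (np.float64(0.11), 29)]
mani [(np.float64(-0.01), 96), (np.float64(-0.005), 1411), (np.float64(0.0), 1346), (np.float64(0.005), 626), (np.float64(0.01), 431), (np.float64(0.015), 32), (np.float64(0.055), 61), (np.float64(0.06), 187), (np.float64(0.065), 197), (np.float64(0.07), 66), (np.float64(0.095), 43), (np.float64(0.1), 90), (np.float64(0.105), 36), (np.float64(0.11), 69), (np.float64(0.115), 56)]
```

View pics/ca.png

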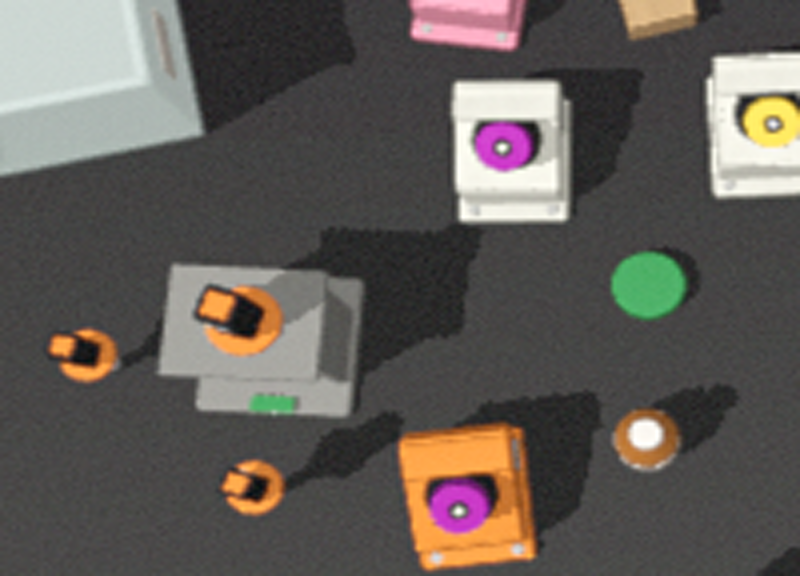

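View pics/cb.png

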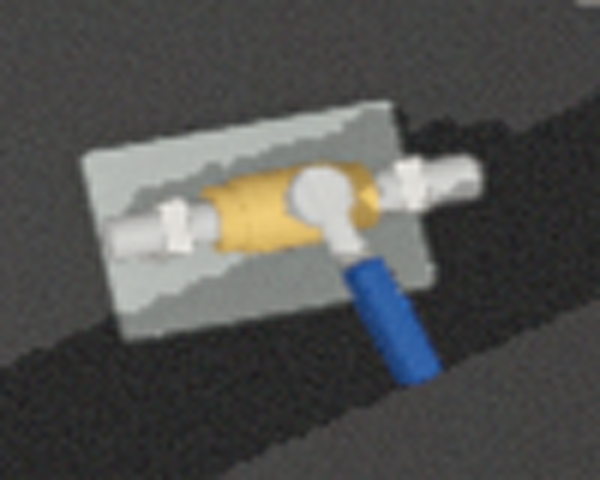

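The top-view crops show the large wand in the grey holder, its top cap at about (205,234). The white purple-sleeved unit is at (276,190). The valve hub is at (473,253), with the handle already turned a little from square. Now I'll fit the geometry.

```bash
cat > fit.py <<'E'
from h import *
def sel(n,im,P,box,f):
    u0,v0,u1,v1=box; I=im[v0:v1,u0:u1].astype(int).reshape(-1,3); X=P[v0:v1,u0:u1].reshape(-1,3)
    hsv=cv2.cvtColor(im[v0:v1,u0:u1],cv2.COLOR_RGB2HSV).reshape(-1,3).astype(int); m=f(I,X,hsv); return X[m]
def rect(X): return cv2.minAreaRect((X[:,:2]*1000).astype(np.float32))
if __name__=='__main__':
  for n,B in dict(top=dict(h=(180,215,250,275),o=(255,165,300,218),m=(430,230,510,290)),scene=dict(h=(370,215,430,305),o=(300,225,355,280),m=(280,115,330,178))).items():
    ims=[vision.get_image(n) for _ in range(4)]; im=ims[0][0]; d=np.median([x[1] for x in ims],0); P=cloud(n,d)
    blue=sel(n,im,P,B['m'],lambda I,X,h:(h[:,0]>95)&(h[:,0]<125)&(h[:,1]>120)&(X[:,2]>.08))
    print(n,'blue',len(blue),blue.mean(0).round(4),rect(blue), 'zrange',np.percentile(blue[:,2],[5,50,95]).round(4))
    g=sel(n,im,P,B['m'],lambda I,X,h:(h[:,1]<60)&(X[:,2]>.085)); print(' stem',len(g),g.mean(0).round(4),rect(g))
    br=sel(n,im,P,B['m'],lambda I,X,h:(X[:,2]>.045)&(X[:,2]<.08)&(X[:,0]>.3)); r=rect(br); print(' pipe',len(br),r)
    pl=sel(n,im,P,B['h'],lambda I,X,h:(h[:,1]<70)&(X[:,2]>.115)&(X[:,2]<.135)); print(' plate',len(pl),pl.mean(0).round(4),rect(pl))
    bs=sel(n,im,P,B['h'],lambda I,X,h:(h[:,1]<70)&(X[:,2]>.006)&(X[:,2]<.02)&(I.sum(1)>250)); print(' hbase',len(bs),rect(bs))
    c=sel(n,im,P,B['h'],lambda I,X,h:(h[:,0]<20)&(h[:,1]>130)&(X[:,2]>.115)&(X[:,2]<.15)); print(' collar',len(c),c.mean(0).round(4),rect(c))
    t=sel(n,im,P,B['h'],lambda I,X,h:(X[:,2]>.192)&(X[:,2]<.22)); print(' cap',len(t),t.mean(0).round(4),rect(t))
    w=sel(n,im,P,B['o'],lambda I,X,h:(h[:,1]<60)&(X[:,2]>.08)&(X[:,2]<.1)); print(' otop',len(w),w.mean(0).round(4),rect(w))
    w=sel(n,im,P,B['o'],lambda I,X,h:(h[:,1]<60)&(X[:,2]>.02)&(I.sum(1)>300)); print(' oall',len(w),rect(w))
    s=sel(n,im,P,B['o'],lambda I,X,h:(h[:,0]>140)&(h[:,0]<160)&(h[:,1]>120)&(h[:,2]>140)); 
    cm=np.median(s,0); s=s[np.linalg.norm(s-cm,axis=1)<.03]; A=np.c_[s[:,:2],np.ones(len(s))]; k=np.linalg.lstsq(A,s[:,2],rcond=None)[0]
    nn=np.array([-k[0],-k[1],1]);nn/=np.linalg.norm(nn); print(' sleeve',len(s),s.mean(0).round(4),nn.round(3),s.min(0).round(4),s.max(0).round(4))
E
python3 fit.py
```

```text
top blue 163 [ 0.4026 -0.3648  0.1122] ((404.1619873046875, -366.7779846191406), (54.82036590576172, 16.56041717529297), 22.101783752441406) zrange [0.1005 0.1139 0.1165]
 stem 128 [ 0.4517 -0.3436  0.1063] ((393.3706970214844, -241.88616943359375), (51.282981872558594, 266.13897705078125), 27.290752410888672)
 pipe 531 ((460.0896301269531, -343.8389892578125), (35.19253921508789, 170.95046997070312), 7.9986748695373535)
 plate 878 [0.5114 0.3428 0.1249] ((513.6228637695312, 345.0359802246094), (102.7833023071289, 80.24481201171875), 85.10977935791016)
 hbase 399 ((513.27392578125, 344.7283935546875), (109.95018768310547, 109.37989807128906), 85.46046447753906)
 collar 149 [0.5095 0.3368 0.1315] ((512.6177978515625, 340.18023681640625), (39.934391021728516, 48.15655517578125), 66.11688995361328)
 cap 119 [0.5134 0.343  0.2005] ((513.80712890625, 343.95172119140625), (25.587324142456055, 26.747831344604492), 70.2739486694336)
 otop 312 [0.6824 0.1739 0.0888] ((663.8770751953125, 174.15359497070312), (71.91291809082031, 72.35450744628906), 1.0374844074249268)
 oall 736 ((663.2936401367
[... 761 characters left out ...]
6917724609375, 286.9978332519531), (354.4742431640625, 167.04246520996094), 59.072853088378906)
 collar 119 [0.5204 0.352  0.1315] ((517.0492553710938, 347.1314697265625), (43.80179214477539, 49.705291748046875), 35.64152908325195)
 cap 89 [0.5162 0.349  0.1997] ((514.14404296875, 346.8533630371094), (26.839675903320312, 25.19287109375), 74.70213317871094)
 otop 260 [0.6825 0.182  0.0882] ((669.6173706054688, 178.41688537597656), (71.79393768310547, 63.08089065551758), 88.99689483642578)
 oall 830 ((662.015625, 122.00118255615234), (187.06495666503906, 87.11345672607422), 89.18433380126953)
 sleeve 87 [0.6492 0.1842 0.1056] [-0.19   0.155  0.969] [0.6292 0.1639 0.0947] [0.6644 0.1968 0.114 ]
```

```bash
cat >> h.py <<'E'
from scipy.spatial.transform import Rotation as Ro, Slerp
def Rdown(a):
    a=np.radians(a); return np.array([[-np.sin(a),np.cos(a),0],[np.cos(a),np.sin(a),0],[0,0,-1.]])
def plan(wps,start=None):
    """wps: list of (pos,R,nrows); prints rows rounded, with feedback of rounding"""
    s=env.observe(); p,R=(np.array(s['position']),np.array(s['tool_rot'])) if start is None else start
    rows=[]; R=Ro.from_matrix(R).as_matrix()
    for tp,tR,n in wps:
        p0,R0=p.copy(),R.copy(); dv=(Ro.from_matrix(R0).inv()*Ro.from_matrix(tR)).as_rotvec()
        for i in range(1,n+1):
            gp=p0+(np.array(tp)-p0)*i/n; gR=Ro.from_matrix(R0)*Ro.from_rotvec(dv*i/n)
            sh=np.round(R.T@(gp-p)/.04,2); rv=np.round((Ro.from_matrix(R).inv()*gR).as_rotvec()/.15,2)
            rows.append([float(x)+0. for x in np.r_[sh,rv]])
            p=p+R@(sh*.04); R=R@Ro.from_rotvec(rv*.15).as_matrix()
    for i in range(0,len(rows),10): print(str(rows[i:i+10]).replace(' ',''))
    print('max',np.abs(rows).max(),'end',p.round(4)); return p,R
E
cat > valve.py <<'E'
from h import *
H=np.array([.460,-.3425])
def pose(th,off,z,r=.064):
    a=np.radians(th);u=np.array([np.cos(a),np.sin(a)]);t=np.array([-u[1],u[0]])
    p=H+r*u-off*t; return np.array([p[0],p[1],z]),Rdown(th+90)
E
python3 - <<'E'
from valve import *
a,R=pose(202,.037,.2); b,_=pose(202,.037,.09); print(a)
plan([(a,R,14),(b,R,6)])
E
```

```text
[ 0.38679979 -0.33216902  0.2       ]
[[0.51,-0.23,0.06,0.0,0.0,-0.06],[0.51,-0.22,0.05,0.0,0.0,-0.05],[0.52,-0.22,0.06,0.0,0.0,-0.06],[0.51,-0.22,0.05,0.0,0.0,-0.06],[0.52,-0.21,0.06,0.0,0.0,-0.05],[0.52,-0.2,0.06,0.0,0.0,-0.06],[0.52,-0.21,0.05,0.0,0.0,-0.05],[0.53,-0.19,0.06,0.0,0.0,-0.06],[0.52,-0.2,0.05,0.0,0.0,-0.06],[0.53,-0.19,0.06,0.0,0.0,-0.05]]
[[0.53,-0.18,0.06,0.0,0.0,-0.06],[0.53,-0.18,0.05,0.0,0.0,-0.06],[0.53,-0.18,0.06,0.0,0.0,-0.05],[0.53,-0.17,0.05,0.0,0.0,-0.06],[0.0,0.0,0.46,0.0,0.0,0.0],[0.0,0.0,0.46,0.0,0.0,0.0],[0.0,0.0,0.46,0.0,0.0,0.0],[0.0,0.0,0.46,0.0,0.0,0.0],[0.0,0.0,0.45,0.0,0.0,0.0],[0.0,0.0,0.46,0.0,0.0,0.0]]
max 0.53 end [ 0.3868 -0.3321  0.0901]
```

Emit:
jog_arm --plan '[[[0.51, -0.23, 0.06, 0.0, 0.0, -0.06], [0.51, -0.22, 0.05, 0.0, 0.0, -0.05], [0.52, -0.22, 0.06, 0.0, 0.0, -0.06], [0.51, -0.22, 0.05, 0.0, 0.0, -0.06], [0.52, -0.21, 0.06, 0.0, 0.0, -0.05], [0.52, -0.2, 0.06, 0.0, 0.0, -0.06], [0.52, -0.21, 0.05, 0.0, 0.0, -0.05], [0.53, -0.19, 0.06, 0.0, 0.0, -0.06], [0.52, -0.2, 0.05, 0.0, 0.0, -0.06], [0.53, -0.19, 0.06, 0.0, 0.0, -0.05]]]' --grip -1

```text
time_s: 2.1
position: [0.3182, -0.3881, 0.2089]
tool_rot: [[0.939, 0.343, 0.0], [0.343, -0.939, -0.0], [-0.0, 0.0, -1.0]]
ft_force: [0.2, -0.2, 0.8]
grip_width: -0.0002
```

Emit:
jog_arm --plan '[[[0.53, -0.18, 0.06, 0.0, 0.0, -0.06], [0.53, -0.18, 0.05, 0.0, 0.0, -0.06], [0.53, -0.18, 0.06, 0.0, 0.0, -0.05], [0.53, -0.17, 0.05, 0.0, 0.0, -0.06], [0.0, 0.0, 0.46, 0.0, 0.0, 0.0], [0.0, 0.0, 0.46, 0.0, 0.0, 0.0], [0.0, 0.0, 0.46, 0.0, 0.0, 0.0], [0.0, 0.0, 0.46, 0.0, 0.0, 0.0], [0.0, 0.0, 0.45, 0.0, 0.0, 0.0], [0.0, 0.0, 0.46, 0.0, 0.0, 0.0]]]'

```text
time_s: 3.1
position: [0.3869, -0.3322, 0.0895]
tool_rot: [[0.927, 0.375, 0.0], [0.375, -0.927, -0.0], [0.0, 0.0, -1.0]]
ft_force: [0.2, -0.4, 0.1]
grip_width: -0.0001
```

```bash
python3 - <<'E'
from valve import *
w=[pose(202,.0225,.09)+(3,)]
for k in range(1,13): w.append(pose(202+6*k,.0225,.09)+(1,))
plan(w)
E
```

```text
[[0.0,0.12,0.0,0.0,0.0,0.0],[0.0,0.12,-0.01,0.0,0.0,0.0],[0.0,0.12,0.0,0.0,0.0,0.0],[-0.05,0.17,0.0,0.0,0.0,-0.7],[-0.05,0.17,0.0,0.0,0.0,-0.69],[-0.05,0.17,0.0,0.0,0.0,-0.7],[-0.05,0.17,0.0,0.0,0.0,-0.7],[-0.05,0.17,0.0,0.0,0.0,-0.7],[-0.05,0.17,0.0,0.0,0.0,-0.7],[-0.05,0.17,0.0,0.0,0.0,-0.69]]
[[-0.05,0.17,0.0,0.0,0.0,-0.7],[-0.05,0.17,0.0,0.0,0.0,-0.7],[-0.05,0.17,0.0,0.0,0.0,-0.7],[-0.05,0.17,0.0,0.0,0.0,-0.7],[-0.06,0.17,0.0,0.0,0.0,-0.7]]
max 0.7 end [ 0.4419 -0.4081  0.09  ]
```

Emit:
jog_arm --plan '[[[0.0, 0.12, 0.0, 0.0, 0.0, 0.0], [0.0, 0.12, -0.01, 0.0, 0.0, 0.0], [0.0, 0.12, 0.0, 0.0, 0.0, 0.0], [-0.05, 0.17, 0.0, 0.0, 0.0, -0.7], [-0.05, 0.17, 0.0, 0.0, 0.0, -0.69], [-0.05, 0.17, 0.0, 0.0, 0.0, -0.7], [-0.05, 0.17, 0.0, 0.0, 0.0, -0.7], [-0.05, 0.17, 0.0, 0.0, 0.0, -0.7], [-0.05, 0.17, 0.0, 0.0, 0.0, -0.7], [-0.05, 0.17, 0.0, 0.0, 0.0, -0.69]]]'

```text
time_s: 4.1
position: [0.4116, -0.3907, 0.0915]
tool_rot: [[0.435, 0.9, -0.0], [0.9, -0.435, -0.001], [-0.001, 0.0, -1.0]]
ft_force: [-2.1, -0.3, 0.3]
grip_width: 0.0
```

Emit:
jog_arm --plan '[[[-0.05, 0.17, 0.0, 0.0, 0.0, -0.7], [-0.05, 0.17, 0.0, 0.0, 0.0, -0.7], [-0.05, 0.17, 0.0, 0.0, 0.0, -0.7], [-0.05, 0.17, 0.0, 0.0, 0.0, -0.7]]]'

```text
time_s: 4.5
position: [0.4352, -0.4063, 0.0916]
tool_rot: [[0.03, 1.0, 0.0], [1.0, -0.03, -0.001], [-0.001, 0.0, -1.0]]
ft_force: [-3.5, 0.4, 0.5]
grip_width: -0.0004
```

Emit:
jog_arm --plan '[[[-0.05, 0.17, 0.0, 0.0, 0.0, -0.7], [0, 0.1, 0, 0, 0, -0.35], [0, 0, 0, 0, 0, 0]]]'

```text
time_s: 4.8
position: [0.4463, -0.4082, 0.0915]
tool_rot: [[-0.123, 0.992, 0.001], [0.992, 0.123, -0.002], [-0.002, 0.001, -1.0]]
ft_force: [0.4, -0.3, 0.1]
grip_width: -0.0001
```

```bash
python3 fit.py | grep blue; python3 -c "
from h import *
s=env.observe();print(s['position'],s['ft_force'],s['time_s'])
im,_=vision.get_image('top');cv2.imwrite('pics/v1.png',cv2.resize(im[220:300,420:520],None,fx=6,fy=6)[:,:,::-1])"
```

```text
top blue 16 [ 0.4686 -0.3796  0.1132] ((470.44580078125, -380.10736083984375), (6.33547830581665, 16.358531951904297), 39.47968673706055) zrange [0.11   0.1132 0.116 ]
scene blue 59 [ 0.4712 -0.3976  0.109 ] ((469.5788269042969, -398.3044738769531), (14.622342109680176, 55.537750244140625), 6.234540939331055) zrange [0.0974 0.1107 0.1157]
[ 0.44578547 -0.40731104  0.0905895 ] [ 0.39845035  0.37411199 -0.55388527] 5.2
```

View pics/v1.png

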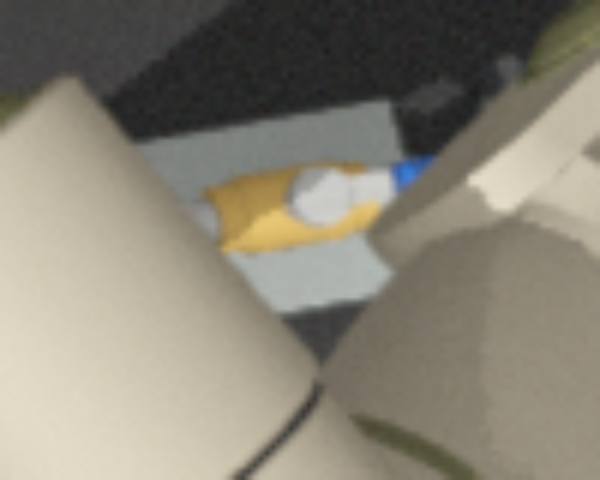

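Scene camera puts the handle near 276°, close to in line with the pipe. The contact force is near zero, so it isn't on the stop yet. I'll push in small steps.

Emit:
jog_arm --plan '[[[0, 0.08, 0, 0, 0, 0], [0, 0.05, 0, 0, 0, 0], [0, 0, 0, 0, 0, 0]]]'

```text
time_s: 5.55
position: [0.447, -0.4072, 0.0905]
tool_rot: [[-0.122, 0.992, -0.009], [0.993, 0.122, 0.001], [0.002, -0.009, -1.0]]
ft_force: [-22.6, -2.9, 6.2]
grip_width: -0.0002
```

Emit:
jog_arm --plan '[[[0, 0.06, 0, 0, 0, 0], [0, 0, 0, 0, 0, 0]]]'

```text
time_s: 5.75
position: [0.4472, -0.4072, 0.0905]
tool_rot: [[-0.122, 0.992, -0.014], [0.993, 0.122, 0.001], [0.003, -0.014, -1.0]]
ft_force: [-35.5, -3.4, 10.7]
grip_width: 0.0
```

```bash
python3 - <<'E'
from h import *
s=env.observe(); p=s['position']; y=s['tool_rot'][:,1]
b=p-y*.02; b[2]=.09
c=b.copy(); c[2]=.27
plan([(b,Rdown(7),3),(c,Rdown(7),6),([.513,.30,.27],Rdown(-16),21)])
E
```

```text
[[0.0,-0.17,0.01,-0.03,-0.01,0.0],[0.0,-0.16,0.0,-0.03,0.0,0.0],[0.0,-0.17,0.01,-0.03,-0.01,0.0],[0.0,0.0,-0.75,0.0,0.0,0.0],[0.0,0.0,-0.75,0.0,0.0,0.0],[0.0,0.0,-0.75,0.0,0.0,0.0],[0.0,0.0,-0.75,0.0,0.0,0.0],[0.0,0.0,-0.75,0.0,0.0,0.0],[0.0,0.0,-0.75,0.0,0.0,0.0],[0.83,0.2,0.0,0.0,0.0,0.13]]
[[0.83,0.19,0.0,0.0,0.0,0.12],[0.83,0.17,0.0,0.0,0.0,0.13],[0.84,0.16,0.0,0.0,0.0,0.13],[0.83,0.14,0.0,0.0,0.0,0.13],[0.85,0.13,0.0,0.0,0.0,0.12],[0.84,0.1,0.0,0.0,0.0,0.13],[0.85,0.1,0.0,0.0,0.0,0.13],[0.84,0.07,0.0,0.0,0.0,0.13],[0.85,0.06,0.0,0.0,0.0,0.12],[0.85,0.05,0.0,0.0,0.0,0.13]]
[[0.85,0.02,0.0,0.0,0.0,0.13],[0.85,0.01,0.0,0.0,0.0,0.13],[0.85,0.0,0.0,0.0,0.0,0.12],[0.86,-0.02,0.0,0.0,0.0,0.13],[0.85,-0.04,0.0,0.0,0.0,0.13],[0.84,-0.06,0.0,0.0,0.0,0.13],[0.85,-0.07,0.0,0.0,0.0,0.12],[0.85,-0.08,0.0,0.0,0.0,0.13],[0.84,-0.11,0.0,0.0,0.0,0.13],[0.85,-0.11,0.0,0.0,0.0,0.13]]
max 0.86 end [0.5132 0.3001 0.2699]
```

Emit:
jog_arm --plan '[[[0, -0.17, 0, 0, 0, 0], [0, -0.16, 0, 0, 0, 0], [0, -0.17, 0, 0, 0, 0], [0, 0, -0.75, 0, 0, 0], [0, 0, -0.75, 0, 0, 0], [0, 0, -0.75, 0, 0, 0], [0, 0, -0.75, 0, 0, 0], [0, 0, -0.75, 0, 0, 0], [0, 0, -0.75, 0, 0, 0], [0, 0, 0, 0, 0, 0]]]'

```text
time_s: 6.75
position: [0.4344, -0.4096, 0.2748]
tool_rot: [[-0.123, 0.992, 0.005], [0.992, 0.123, -0.007], [-0.007, 0.004, -1.0]]
ft_force: [-0.8, -0.5, 0.1]
grip_width: 0.0002
```

```bash
python3 fit.py | grep blue; python3 -c "
from h import *
im,_=vision.get_image('scene');cv2.imwrite('pics/v2.png',cv2.resize(im[110:180,260:360],None,fx=7,fy=7)[:,:,::-1])"
```

```text
top blue 130 [ 0.4679 -0.4017  0.1142] ((468.496337890625, -402.3633728027344), (15.844524383544922, 55.97916793823242), 7.528953552246094) zrange [0.1113 0.1145 0.1167]
scene blue 59 [ 0.4711 -0.3978  0.1089] ((468.9854431152344, -400.088623046875), (16.179880142211914, 54.534156799316406), 6.134835243225098) zrange [0.0971 0.1107 0.1157]
```

View pics/v2.png

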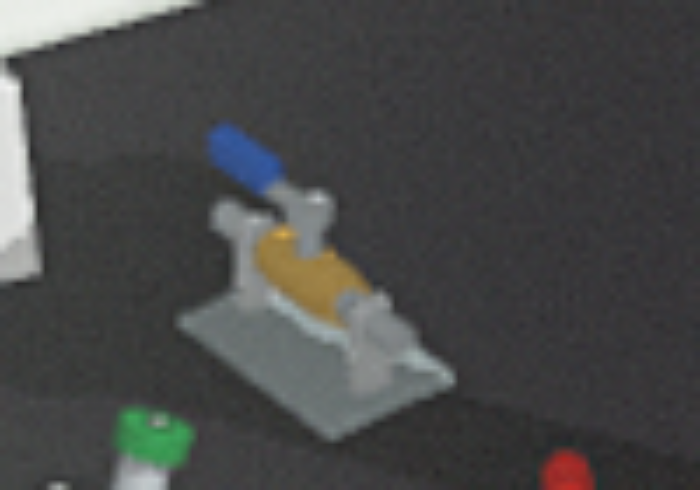

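The handle now lies in line with the pipe (277.5° against the pipe's 278°), and it held 35 N against the stop. Moving on to the wand.

Emit:
jog_arm --plan '[[[0.83, 0.19, 0.0, 0.0, 0.0, 0.13], [0.83, 0.19, 0.0, 0.0, 0.0, 0.12], [0.83, 0.17, 0.0, 0.0, 0.0, 0.13], [0.84, 0.16, 0.0, 0.0, 0.0, 0.13], [0.83, 0.14, 0.0, 0.0, 0.0, 0.13], [0.85, 0.13, 0.0, 0.0, 0.0, 0.12], [0.84, 0.1, 0.0, 0.0, 0.0, 0.13], [0.85, 0.1, 0.0, 0.0, 0.0, 0.13], [0.84, 0.07, 0.0, 0.0, 0.0, 0.13], [0.85, 0.06, 0.0, 0.0, 0.0, 0.12]]]' --grip 1

```text
time_s: 8.2
position: [0.4734, -0.0697, 0.2704]
tool_rot: [[0.068, 0.998, -0.0], [0.998, -0.068, 0.0], [0.0, -0.0, -1.0]]
ft_force: [0.3, -0.1, 0.6]
grip_width: 0.0855
```

```bash
cat > cap.py <<'E'
from fit import *
from h import *
ims=[vision.get_image('top') for _ in range(6)]
im=np.median([x[0] for x in ims],0).astype(np.uint8); d=np.median([x[1] for x in ims],0)
c=cv2.resize(im[220:255,190:230],None,fx=15,fy=15,interpolation=cv2.INTER_CUBIC); cv2.imwrite('pics/cap.png',c[:,:,::-1])
P=cloud('top',d)
for lo in(.15,.185,.19,.195):
    X=sel('top',im,P,(190,215,240,260),lambda I,X,h:(X[:,2]>lo)&(X[:,2]<.22)); print(lo,len(X),rect(X),X[:,:2].mean(0))
E
python3 cap.py
```

```text
0.15 173 ((513.6796264648438, 343.565185546875), (25.594295501708984, 26.79653549194336), 69.69851684570312) [0.51178383 0.34036336]
0.185 130 ((513.7521362304688, 343.52423095703125), (25.619569778442383, 26.575847625732422), 69.42337036132812) [0.51296192 0.3423261 ]
0.19 124 ((513.808837890625, 343.6795959472656), (25.285259246826172, 26.608253479003906), 68.94940948486328) [0.51319213 0.34279467]
0.195 112 ((514.3658447265625, 343.6382141113281), (24.981184005737305, 25.560083389282227), 69.69852447509766) [0.51385153 0.34330074]
```

View pics/cap.png

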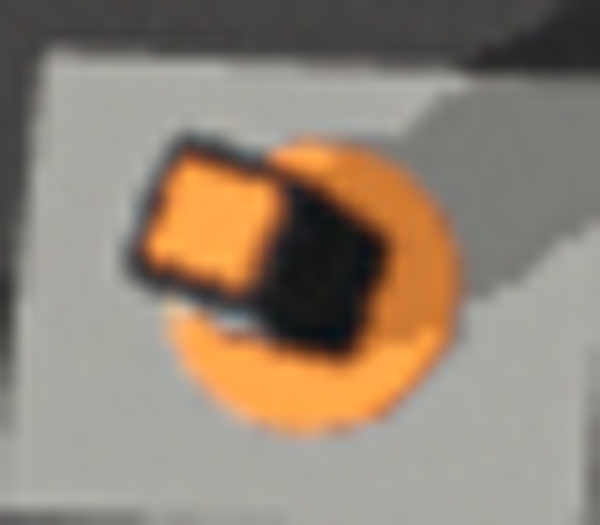

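```bash
python3 - <<'E'
from h import *
R=Rdown(-19.5)
plan([([.5135,.345,.27],R,14),([.5135,.345,.147],R,6)])
E
```

```text
[[0.75,0.02,0.0,0.0,0.0,0.13],[0.75,0.01,0.0,0.0,0.0,0.13],[0.74,-0.01,0.0,0.0,0.0,0.13],[0.75,-0.02,0.0,0.0,0.0,0.13],[0.75,-0.04,0.0,0.0,0.0,0.13],[0.74,-0.05,0.0,0.0,0.0,0.13],[0.75,-0.07,0.0,0.0,0.0,0.13],[0.74,-0.08,0.0,0.0,0.0,0.13],[0.74,-0.1,0.01,0.0,0.0,0.13],[0.74,-0.11,0.0,0.0,0.0,0.13]]
[[0.74,-0.12,0.0,0.0,0.0,0.13],[0.73,-0.14,0.0,0.0,0.0,0.13],[0.73,-0.16,0.0,0.0,0.0,0.13],[0.73,-0.16,0.0,0.0,0.0,0.13],[0.0,0.0,0.51,0.0,0.0,0.0],[0.0,0.0,0.51,0.0,0.0,0.0],[0.0,0.0,0.52,0.0,0.0,0.0],[0.0,0.0,0.51,0.0,0.0,0.0],[0.0,0.0,0.51,0.0,0.0,0.0],[0.0,0.0,0.51,0.0,0.0,0.0]]
max 0.75 end [0.5136 0.3448 0.1471]
```

Emit:
jog_arm --plan '[[[0.75, 0.02, 0.0, 0.0, 0.0, 0.13], [0.75, 0.01, 0.0, 0.0, 0.0, 0.13], [0.74, -0.01, 0.0, 0.0, 0.0, 0.13], [0.75, -0.02, 0.0, 0.0, 0.0, 0.13], [0.75, -0.04, 0.0, 0.0, 0.0, 0.13], [0.74, -0.05, 0.0, 0.0, 0.0, 0.13], [0.75, -0.07, 0.0, 0.0, 0.0, 0.13], [0.74, -0.08, 0.0, 0.0, 0.0, 0.13], [0.74, -0.1, 0.01, 0.0, 0.0, 0.13], [0.74, -0.11, 0.0, 0.0, 0.0, 0.13]]]'

```text
time_s: 9.5
position: [0.5025, 0.2267, 0.2699]
tool_rot: [[0.262, 0.965, -0.0], [0.965, -0.262, -0.0], [-0.0, -0.0, -1.0]]
ft_force: [-0.1, 0.1, 0.7]
grip_width: 0.0856
```

Emit:
jog_arm --plan '[[[0.74, -0.12, 0.0, 0.0, 0.0, 0.13], [0.73, -0.14, 0.0, 0.0, 0.0, 0.13], [0.73, -0.16, 0.0, 0.0, 0.0, 0.13], [0.73, -0.16, 0.0, 0.0, 0.0, 0.13], [0, 0, 0, 0, 0, 0], [0, 0, 0, 0, 0, 0]]]'

```text
time_s: 10.1
position: [0.5139, 0.3449, 0.2695]
tool_rot: [[0.334, 0.942, -0.001], [0.942, -0.334, -0.001], [-0.001, -0.0, -1.0]]
ft_force: [0.7, -0.6, 0.3]
grip_width: 0.0852
```

Emit:
jog_arm --plan '[[[0, 0, 0.5, 0, 0, 0], [0, 0, 0.5, 0, 0, 0], [0, 0, 0.5, 0, 0, 0], [0, 0, 0.5, 0, 0, 0], [0, 0, 0.5, 0, 0, 0], [0, 0, 0.35, 0, 0, 0], [0, 0, 0.21, 0, 0, 0], [0, 0, 0, 0, 0, 0]]]'

```text
time_s: 10.9
position: [0.5134, 0.3443, 0.147]
tool_rot: [[0.335, 0.942, -0.002], [0.942, -0.335, -0.001], [-0.001, -0.001, -1.0]]
ft_force: [0.1, 0.7, 0.1]
grip_width: 0.0853
```

Emit:
jog_arm --plan '[[[0, 0, 0, 0, 0, 0], [0, 0, 0, 0, 0, 0], [0, 0, 0, 0, 0, 0], [0, 0, 0, 0, 0, 0], [0, 0, 0, 0, 0, 0], [0, 0, 0, 0, 0, 0], [0, 0, 0, 0, 0, 0], [0, 0, 0, 0, 0, 0]]]' --grip -1 --squeeze 60

```text
time_s: 11.7
position: [0.5135, 0.3456, 0.1482]
tool_rot: [[0.334, 0.943, 0.001], [0.943, -0.334, 0.0], [0.001, 0.001, -1.0]]
ft_force: [0.4, -1.7, 5.2]
grip_width: 0.0253
```

Emit:
jog_arm --plan '[[[0, 0, -0.2, 0, 0, 0], [0, 0, -0.4, 0, 0, 0], [0, 0, -0.5, 0, 0, 0], [0, 0, -0.5, 0, 0, 0], [0, 0, -0.5, 0, 0, 0], [0, 0, -0.5, 0, 0, 0], [0, 0, -0.5, 0, 0, 0], [0, 0, -0.3, 0, 0, 0], [0, 0, 0, 0, 0, 0], [0, 0, 0, 0, 0, 0]]]'

```text
time_s: 12.7
position: [0.5131, 0.3455, 0.2829]
tool_rot: [[0.334, 0.943, -0.001], [0.943, -0.334, -0.001], [-0.001, -0.001, -1.0]]
ft_force: [-0.1, 0.0, -2.7]
grip_width: 0.0252
```

```bash
python3 -c "
from h import *
im,d=vision.get_image('scene');cv2.imwrite('pics/l1.png',cv2.resize(im[150:310,330:470],None,fx=3.7,fy=3.7)[:,:,::-1]);P=cloud('scene',d)
s=env.observe();print(s['position'],s['ft_force'],s['grip_width'])
h=cv2.cvtColor(im,cv2.COLOR_RGB2HSV);m=(h[...,0]<20)&(h[...,1]>130)&(P[...,2]>.2)
m[:150]=0;ys,xs=np.where(m);print(len(xs),xs.mean(),ys.mean(),np.median(P[m],0),P[m].min(0),P[m].max(0))
p=s['position']+s['tool_rot'][:,2]*.112;print('pred tip',p,proj('scene',p),'collar',proj('scene',s['position']+s['tool_rot'][:,2]*.019))
"
```

```text
[0.51300644 0.34541478 0.28248127] [ 0.19385545 -0.10805666 -3.12609339] 0.025471514445072337
167 414.377245508982 210.18562874251498 [0.52058093 0.35630782 0.26621091] [0.48978418 0.32054044 0.22398654] [1.11233791 0.95013559 0.99117601]
pred tip [0.51276967 0.34531547 0.17048157] (np.float64(404.9803814930657), np.float64(237.91459699767802)) collar (np.float64(409.1273558303978), np.float64(212.21619449780874))
```

View pics/l1.png

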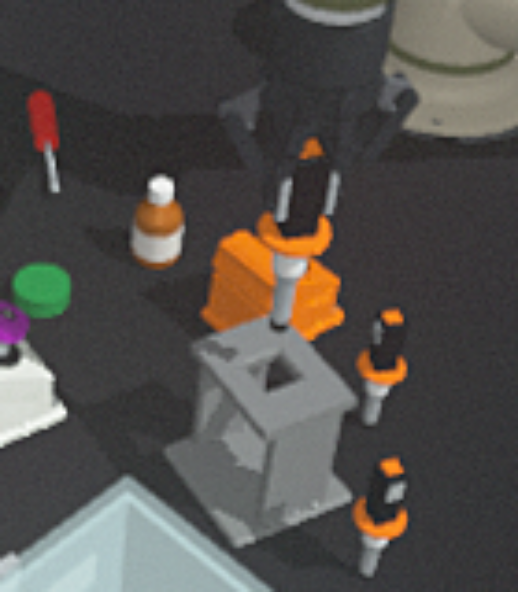

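```bash
python3 - <<'E'
from h import *
from scipy.optimize import least_squares
out=[]
for n,b in(('top',(255,170,300,215)),('scene',(310,222,355,275))):
    im=np.load(f'{n}_rgb.npy');d=np.load(f'{n}.npy');u0,v0,u1,v1=b
    h=cv2.cvtColor(im,cv2.COLOR_RGB2HSV); m=np.zeros((400,640),np.uint8)
    s=(h[...,0]>140)&(h[...,0]<160)&(h[...,1]>110)&(h[...,2]>120); m[v0:v1,u0:u1]=s[v0:v1,u0:u1]
    k=cv2.convexHull(np.argwhere(m)[:,::-1].astype(np.int32)); e=cv2.fitEllipse(np.argwhere(m)[:,::-1][cv2.convexHull(np.argwhere(m)[:,::-1].astype(np.int32),returnPoints=False).ravel()].astype(np.float32)); print(n,m.sum(),e)
    cv2.imwrite(f'pics/s_{n}.png',cv2.resize(im[v0:v1,u0:u1],None,fx=10,fy=10,interpolation=cv2.INTER_CUBIC)[:,:,::-1])
E
```

```text
top 130 ((275.45489501953125, 189.97779846191406), (12.630894660949707, 13.670589447021484), 121.54256439208984)
scene 99 ((331.01153564453125, 236.4901580810547), (10.576587677001953, 12.705891609191895), 116.4247055053711)
```

View pics/s_top.png

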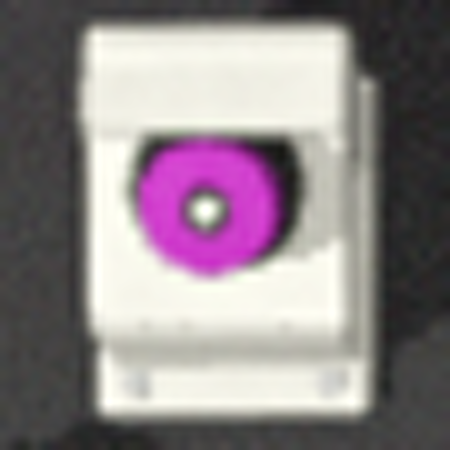

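View pics/s_scene.png

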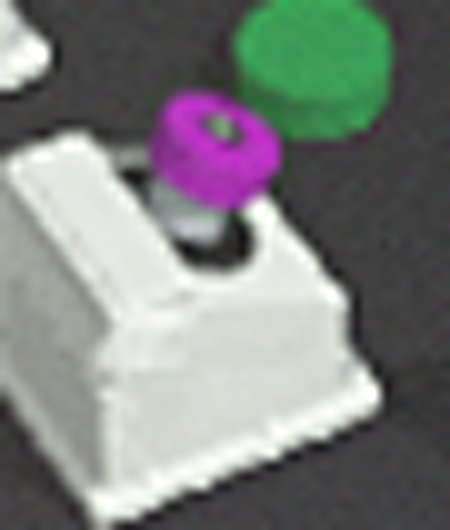

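```bash
python3 - <<'E'
from h import *
from scipy.optimize import least_squares
ob=dict(top=(275.2,190.3),scene=(331.7,234.2))
f=lambda p:np.concatenate([np.array(proj(n,p))-ob[n] for n in ob])
r=least_squares(f,[.645,.175,.107]);print(r.x,r.fun)
# unit edge yaw from top image: left edge/right edge of base plane; front edge
P=cloud('top',np.load('top.npy'))
for v in(172,178,212): pass
from fit import sel,rect
im=np.load('top_rgb.npy')
for lo,hi in((.004,.02),(.083,.095)):
    X=sel('top',im,P,(255,165,300,218),lambda I,X,h:(h[:,1]<60)&(X[:,2]>lo)&(X[:,2]<hi)&(I.sum(1)>330));print(lo,len(X),rect(X))
E
```

```text
[0.64324097 0.17584433 0.10746124] [-0.15206675  0.2025842  -0.27102164 -0.05547203]
0.004 172 ((655.0166625976562, 179.0359649658203), (82.83737182617188, 96.60391235351562), 88.85938262939453)
0.083 265 ((683.2596435546875, 174.42538452148438), (33.97930908203125, 72.61219024658203), 2.2756714820861816)
```

```bash
cat >> h.py <<'E'
E0=np.array([.6435,.176,.107]); AX=np.array([-.435,0,.9004]); AX/=np.linalg.norm(AX)
def Rpress():
    d=Rdown(-19.5); return Ro.from_rotvec([0,-.45,0]).as_matrix()@d
def tcp(tip,R): return np.array(tip)-.112*R[:,2]
E
python3 - <<'E'
from h import *
R=Rpress();print(R)
t=tcp(E0+.03*AX,R);print(t)
plan([(t,R,14)])
E
```

```text
[[ 0.30057542  0.8487988   0.43496553]
 [ 0.94264149 -0.33380686  0.        ]
 [ 0.14519448  0.41001656 -0.9004471 ]]
[0.5817335  0.176      0.23486282]
[[-0.24,0.22,0.09,-0.2,0.07,0.0],[-0.25,0.21,0.08,-0.21,0.07,0.0],[-0.24,0.21,0.1,-0.2,0.08,0.0],[-0.25,0.21,0.09,-0.2,0.07,0.0],[-0.25,0.21,0.1,-0.2,0.07,0.0],[-0.25,0.2,0.11,-0.21,0.07,0.0],[-0.25,0.2,0.1,-0.2,0.08,0.0],[-0.25,0.19,0.11,-0.2,0.07,0.0],[-0.25,0.2,0.12,-0.21,0.07,0.0],[-0.26,0.19,0.11,-0.2,0.07,0.0]]
[[-0.25,0.18,0.12,-0.2,0.07,0.0],[-0.26,0.18,0.13,-0.2,0.08,0.0],[-0.26,0.18,0.12,-0.21,0.07,0.0],[-0.26,0.17,0.13,-0.2,0.07,0.0]]
max 0.26 end [0.5815 0.1759 0.2347]
```

Emit:
jog_arm --plan '[[[-0.24, 0.22, 0.09, -0.2, 0.07, 0.0], [-0.25, 0.21, 0.08, -0.21, 0.07, 0.0], [-0.24, 0.21, 0.1, -0.2, 0.08, 0.0], [-0.25, 0.21, 0.09, -0.2, 0.07, 0.0], [-0.25, 0.21, 0.1, -0.2, 0.07, 0.0], [-0.25, 0.2, 0.11, -0.21, 0.07, 0.0], [-0.25, 0.2, 0.1, -0.2, 0.08, 0.0], [-0.25, 0.19, 0.11, -0.2, 0.07, 0.0], [-0.25, 0.2, 0.12, -0.21, 0.07, 0.0], [-0.26, 0.19, 0.11, -0.2, 0.07, 0.0]]]'

```text
time_s: 13.75
position: [0.5621, 0.2238, 0.2485]
tool_rot: [[0.317, 0.894, 0.316], [0.943, -0.334, -0.0], [0.105, 0.298, -0.949]]
ft_force: [-0.2, -0.1, -2.5]
grip_width: 0.0256
```

Emit:
jog_arm --plan '[[[-0.25, 0.18, 0.12, -0.2, 0.07, 0.0], [-0.26, 0.18, 0.13, -0.2, 0.08, 0.0], [-0.26, 0.18, 0.12, -0.21, 0.07, 0.0], [-0.26, 0.17, 0.13, -0.2, 0.07, 0.0], [0, 0, 0, 0, 0, 0], [0, 0, 0, 0, 0, 0]]]'

```text
time_s: 14.35
position: [0.5815, 0.1762, 0.2353]
tool_rot: [[0.301, 0.849, 0.435], [0.942, -0.335, 0.0], [0.146, 0.41, -0.901]]
ft_force: [-0.7, 0.0, -2.1]
grip_width: 0.0253
```

```bash
cat > chk.py <<'E'
from h import *
import sys
s=env.observe(); p,R=s['position'],s['tool_rot']; tip=p+.112*R[:,2]
print('tip',tip.round(4),'rel E along',((tip-E0)@AX).round(4),'lat',((tip-E0)-((tip-E0)@AX)*AX).round(4),'ang',np.degrees(np.arccos(-R[:,2]@AX)).round(2),'f',s['ft_force'].round(2),'fa',(s['ft_force']@AX).round(2),'t',s['time_s'],s['grip_width'])
if len(sys.argv)>1:
  a=[]
  for n in('scene','top'):
    im,_=vision.get_image(n); u,v=proj(n,E0); u,v=int(u),int(v); im=im.copy()
    print(n,'tip pred px',np.round(proj(n,tip),1),'E px',np.round(proj(n,E0),1),'origin',u-20,v-24)
    a.append(cv2.resize(im[v-24:v+20,u-20:u+20],None,fx=9,fy=9,interpolation=cv2.INTER_CUBIC))
  cv2.imwrite(f'pics/{sys.argv[1]}.png',np.hstack(a)[:,:,::-1])
E
python3 chk.py p1
```

```text
tip [0.6302 0.1762 0.1344] rel E along 0.0305 lat [-0.      0.0002 -0.    ] ang 0.03 f [-0.71  0.03 -2.1 ] fa -1.58 t 14.35 0.025259519006693352
scene tip pred px [335.3 226. ] E px [331.4 234.3] origin 311 210
top tip pred px [274.  192.8] E px [275.  190.5] origin 255 166
```

View pics/p1.png

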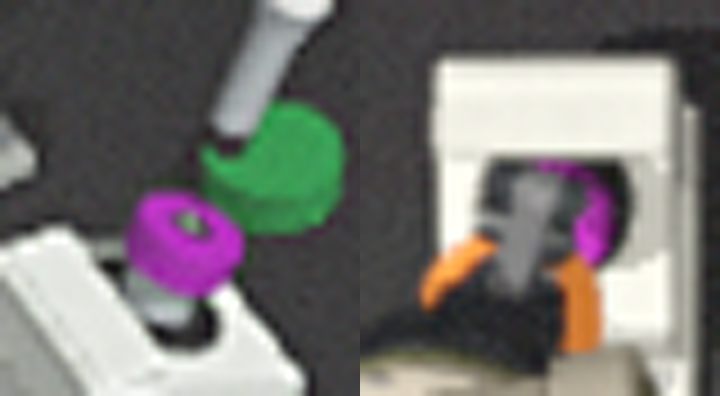

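Emit:
jog_arm --plan '[[[0, 0, 0.15, 0, 0, 0], [0, 0, 0.15, 0, 0, 0], [0, 0, 0.15, 0, 0, 0], [0, 0, 0.1, 0, 0, 0], [0, 0, 0.05, 0, 0, 0], [0, 0, 0, 0, 0, 0], [0, 0, 0, 0, 0, 0]]]'

```text
time_s: 15.15
position: [0.5925, 0.1761, 0.2145]
tool_rot: [[0.3, 0.848, 0.437], [0.943, -0.334, 0.001], [0.146, 0.412, -0.899]]
ft_force: [-0.4, 0.3, -2.7]
grip_width: 0.025
```

```bash
python3 chk.py p2
```

```text
tip [0.6414 0.1762 0.1138] rel E along 0.007 lat [0.001  0.0002 0.0005] ang 0.13 f [-0.45  0.27 -2.69] fa -2.22 t 15.15 0.024991628233358494
scene tip pred px [332.  232.5] E px [331.4 234.3] origin 311 210
top tip pred px [274.7 190.6] E px [275.  190.5] origin 255 166
```

View pics/p2.png

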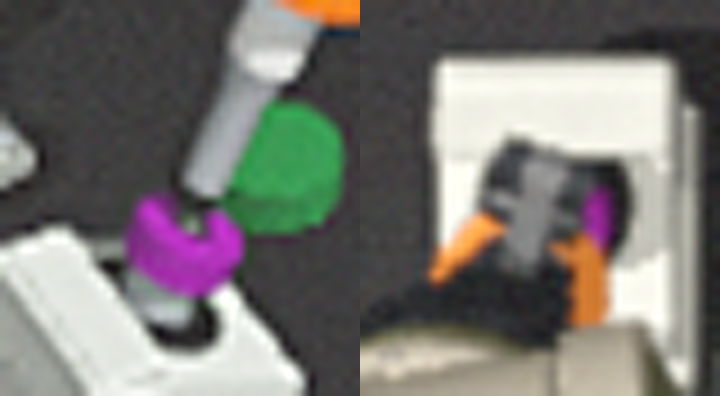

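The tip is aimed at the port hole within about 1 px in the scene view (left half: tip at crop (203,203), hole at (190,222)). Advancing in small steps.

Emit:
jog_arm --plan '[[[0, 0, 0.05, 0, 0, 0], [0, 0, 0.05, 0, 0, 0], [0, 0, 0.05, 0, 0, 0], [0, 0, 0, 0, 0, 0], [0, 0, 0, 0, 0, 0]]]'

```text
time_s: 15.75
position: [0.5951, 0.1761, 0.2089]
tool_rot: [[0.3, 0.848, 0.437], [0.943, -0.334, 0.001], [0.146, 0.411, -0.9]]
ft_force: [-0.3, -0.4, -2.4]
grip_width: 0.0254
```

Emit:
jog_arm --plan '[[[0, 0, 0.05, 0, 0, 0], [0, 0, 0, 0, 0, 0], [0, 0, 0, 0, 0, 0]]]'

```text
time_s: 16.05
position: [0.596, 0.1762, 0.2073]
tool_rot: [[0.3, 0.848, 0.437], [0.943, -0.334, 0.001], [0.147, 0.412, -0.899]]
ft_force: [-1.0, -0.0, -1.7]
grip_width: 0.0255
```

Emit:
jog_arm --plan '[[[0, 0, 0.05, 0, 0, 0], [0, 0, 0, 0, 0, 0], [0, 0, 0, 0, 0, 0]]]'

```text
time_s: 16.35
position: [0.5969, 0.1761, 0.2055]
tool_rot: [[0.3, 0.848, 0.437], [0.943, -0.334, 0.001], [0.146, 0.412, -0.899]]
ft_force: [-1.1, 0.8, 0.1]
grip_width: 0.0257
```

```bash
python3 chk.py
```

```text
tip [0.6459 0.1762 0.1048] rel E along -0.003 lat [0.001  0.0002 0.0005] ang 0.14 f [-1.14  0.79  0.09] fa 0.58 t 16.35 0.025688290384694605
```

Emit:
jog_arm --plan '[[[0, 0, 0.05, 0, 0, 0], [0, 0, 0, 0, 0, 0], [0, 0, 0, 0, 0, 0]]]'

```text
time_s: 16.65
position: [0.5978, 0.1761, 0.2037]
tool_rot: [[0.3, 0.848, 0.437], [0.943, -0.334, 0.001], [0.146, 0.412, -0.899]]
ft_force: [-1.8, -0.5, 1.1]
grip_width: 0.0253
```

```bash
python3 chk.py
```

```text
tip [0.6467 0.1762 0.103 ] rel E along -0.005 lat [0.001  0.0002 0.0005] ang 0.14 f [-1.78 -0.54  1.11] fa 1.78 t 16.65 0.025326784898873227
```

Emit:
jog_arm --plan '[[[0, 0, 0.02, 0, 0, 0], [0, 0, 0, 0, 0, 0], [0, 0, 0, 0, 0, 0], [0, 0, 0, 0, 0, 0], [0, 0, 0, 0, 0, 0], [0, 0, 0, 0, 0, 0], [0, 0, 0, 0, 0, 0], [0, 0, 0, 0, 0, 0], [0, 0, 0, 0, 0, 0], [0, 0, 0, 0, 0, 0]]]'

```text
time_s: 17.65
position: [0.5981, 0.1761, 0.2029]
tool_rot: [[0.3, 0.848, 0.437], [0.943, -0.334, 0.001], [0.146, 0.412, -0.899]]
ft_force: [-1.7, -1.3, 2.2]
grip_width: 0.0253
```

```bash
python3 chk.py p3
```

```text
tip [0.6471 0.1762 0.1022] rel E along -0.0059 lat [0.001  0.0002 0.0005] ang 0.13 f [-1.67 -1.32  2.17] fa 2.68 t 17.65 0.025317789570025062
scene tip pred px [330.4 236. ] E px [331.4 234.3] origin 311 210
top tip pred px [275.1 189.6] E px [275.  190.5] origin 255 166
```

View pics/p3.png

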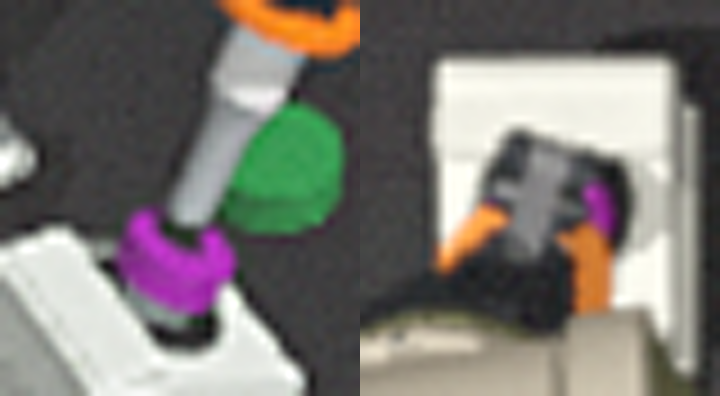

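The sleeve has visibly given way by about 6 mm, with the dark tip near the sleeve centre at scene crop (183,237); the prediction was (179,238). Force is about 4.5 N above baseline. Holding on.

Emit:
jog_arm --plan '[[[0, 0, 0, 0, 0, 0], [0, 0, 0, 0, 0, 0], [0, 0, 0, 0, 0, 0], [0, 0, 0, 0, 0, 0], [0, 0, 0, 0, 0, 0], [0, 0, 0, 0, 0, 0], [0, 0, 0, 0, 0, 0], [0, 0, 0, 0, 0, 0], [0, 0, 0, 0, 0, 0], [0, 0, 0, 0, 0, 0]]]'

```text
time_s: 18.75
position: [0.5981, 0.1761, 0.2029]
tool_rot: [[0.3, 0.848, 0.437], [0.943, -0.334, 0.001], [0.146, 0.412, -0.899]]
ft_force: [-1.1, -1.0, 2.5]
grip_width: 0.0253
```

Emit:
jog_arm --plan '[[[0, 0, 0, 0, 0, 0], [0, 0, 0, 0, 0, 0], [0, 0, 0, 0, 0, 0], [0, 0, 0, 0, 0, 0], [0, 0, 0, 0, 0, 0], [0, 0, 0, 0, 0, 0], [0, 0, 0, 0, 0, 0], [0, 0, 0, 0, 0, 0], [0, 0, 0, 0, 0, 0], [0, 0, 0, 0, 0, 0]]]'

```text
time_s: 19.75
position: [0.5981, 0.1761, 0.2029]
tool_rot: [[0.3, 0.848, 0.437], [0.943, -0.334, 0.001], [0.146, 0.412, -0.9]]
ft_force: [-0.8, -0.4, 1.6]
grip_width: 0.0255
```

```bash
python3 chk.py; python3 - <<'E'
from h import *
R=Rdown(-19.5); s=env.observe()
b=s['position']+.05*AX
plan([(b,Rpress(),5),([.5135,.3455,.285],R,15)])
E
```

```text
tip [0.647  0.1762 0.1021] rel E along -0.0059 lat [0.0009 0.0002 0.0004] ang 0.12 f [-0.81 -0.42  1.57] fa 1.77 t 19.75 0.025471316317148367
[[0.0,0.0,-0.25,0.0,0.0,0.0],[0.0,0.0,-0.25,0.0,0.0,0.0],[0.0,0.0,-0.25,0.01,0.0,0.0],[0.0,0.0,-0.25,0.0,-0.01,0.0],[0.0,0.0,-0.25,0.0,0.0,0.0],[0.24,-0.16,-0.1,0.19,-0.07,0.0],[0.25,-0.16,-0.1,0.19,-0.06,0.0],[0.24,-0.16,-0.1,0.19,-0.07,0.0],[0.24,-0.17,-0.09,0.18,-0.07,0.0],[0.24,-0.17,-0.1,0.19,-0.06,0.0]]
[[0.24,-0.17,-0.09,0.19,-0.07,0.0],[0.24,-0.17,-0.08,0.19,-0.07,0.0],[0.23,-0.18,-0.09,0.19,-0.06,0.0],[0.24,-0.18,-0.08,0.19,-0.07,0.0],[0.23,-0.18,-0.08,0.19,-0.07,0.0],[0.24,-0.18,-0.08,0.19,-0.06,0.0],[0.23,-0.18,-0.07,0.18,-0.07,0.0],[0.24,-0.19,-0.07,0.19,-0.07,0.0],[0.23,-0.19,-0.07,0.19,-0.06,0.0],[0.23,-0.19,-0.07,0.19,-0.07,0.0]]
max 0.25 end [0.5136 0.3455 0.2852]
```

Emit:
jog_arm --plan '[[[0.0, 0.0, -0.25, 0.0, 0.0, 0.0], [0.0, 0.0, -0.25, 0.0, 0.0, 0.0], [0.0, 0.0, -0.25, 0.01, 0.0, 0.0], [0.0, 0.0, -0.25, 0.0, -0.01, 0.0], [0.0, 0.0, -0.25, 0.0, 0.0, 0.0], [0.24, -0.16, -0.1, 0.19, -0.07, 0.0], [0.25, -0.16, -0.1, 0.19, -0.06, 0.0], [0.24, -0.16, -0.1, 0.19, -0.07, 0.0], [0.24, -0.17, -0.09, 0.18, -0.07, 0.0], [0.24, -0.17, -0.1, 0.19, -0.06, 0.0]]]'

```text
time_s: 20.75
position: [0.5546, 0.2332, 0.261]
tool_rot: [[0.319, 0.901, 0.295], [0.943, -0.334, 0.0], [0.099, 0.278, -0.955]]
ft_force: [0.8, 0.2, -2.6]
grip_width: 0.0254
```

Emit:
jog_arm --plan '[[[0.24, -0.17, -0.09, 0.19, -0.07, 0.0], [0.24, -0.17, -0.08, 0.19, -0.07, 0.0], [0.23, -0.18, -0.09, 0.19, -0.06, 0.0], [0.24, -0.18, -0.08, 0.19, -0.07, 0.0], [0.23, -0.18, -0.08, 0.19, -0.07, 0.0], [0.24, -0.18, -0.08, 0.19, -0.06, 0.0], [0.23, -0.18, -0.07, 0.18, -0.07, 0.0], [0.24, -0.19, -0.07, 0.19, -0.07, 0.0], [0.23, -0.19, -0.07, 0.19, -0.06, 0.0], [0.23, -0.19, -0.07, 0.19, -0.07, 0.0]]]'

```text
time_s: 21.75
position: [0.5132, 0.3459, 0.2858]
tool_rot: [[0.334, 0.943, -0.001], [0.943, -0.334, 0.0], [-0.0, -0.001, -1.0]]
ft_force: [-0.5, 0.3, -1.5]
grip_width: 0.0253
```

Emit:
jog_arm --plan '[[[0, 0, 0, 0, 0, 0], [0, 0, 0, 0, 0, 0]]]'

```text
time_s: 21.95
position: [0.5136, 0.3453, 0.2853]
tool_rot: [[0.334, 0.943, 0.001], [0.943, -0.334, -0.0], [0.0, 0.001, -1.0]]
ft_force: [0.1, -0.1, -2.3]
grip_width: 0.025
```

```bash
python3 - <<'E'
from h import *
s=env.observe(); p,R=s['position'],s['tool_rot'];tip=p+.112*R[:,2]; print(tip, s['time_s'],R[:,2])
im,_=vision.get_image('scene'); print(proj('scene',tip))
cv2.imwrite('pics/r1.png',cv2.resize(im[190:290,370:450],None,fx=6,fy=6,interpolation=cv2.INTER_CUBIC)[:,:,::-1])
plan([([.5135,.3455,p[2]],Rdown(-19.5),2)])
E
```

```text
[0.51374722 0.34527619 0.17329916] 21.95 [ 1.03371796e-03 -6.87403525e-05 -9.99999463e-01]
(np.float64(404.80493869270066), np.float64(237.29552975986877))
[[0.0,0.0,0.0,0.0,0.0,0.0],[0.01,-0.01,0.0,0.01,0.0,0.0]]
max 0.01 end [0.5134 0.3456 0.2853]
```

View pics/r1.png

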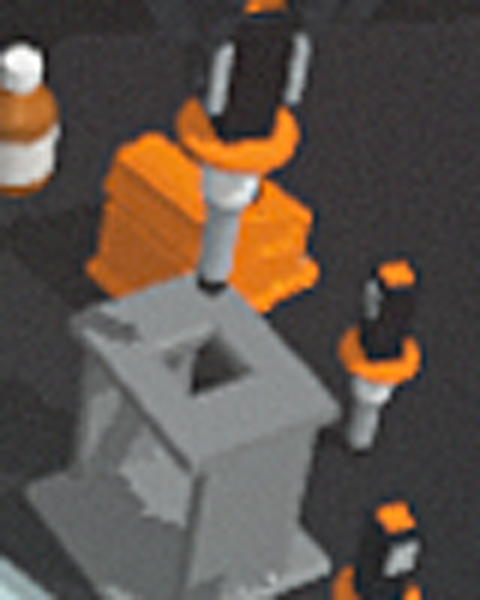

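Emit:
jog_arm --plan '[[[0, 0, 0.35, 0, 0, 0], [0, 0, 0.4, 0, 0, 0], [0, 0, 0.4, 0, 0, 0], [0, 0, 0.4, 0, 0, 0], [0, 0, 0.4, 0, 0, 0], [0, 0, 0.4, 0, 0, 0], [0, 0, 0.4, 0, 0, 0], [0, 0, 0.3, 0, 0, 0], [0, 0, 0.2, 0, 0, 0], [0, 0, 0, 0, 0, 0]]]'

```text
time_s: 23.0
position: [0.5133, 0.3451, 0.1544]
tool_rot: [[0.334, 0.942, -0.001], [0.942, -0.334, -0.001], [-0.001, -0.001, -1.0]]
ft_force: [0.3, -0.1, -3.1]
grip_width: 0.0251
```

Emit:
jog_arm --plan '[[[0, 0, 0.1, 0, 0, 0], [0, 0, 0.08, 0, 0, 0], [0, 0, 0, 0, 0, 0], [0, 0, 0, 0, 0, 0]]]'

```text
time_s: 23.4
position: [0.5137, 0.3456, 0.1483]
tool_rot: [[0.334, 0.943, 0.001], [0.943, -0.334, 0.0], [0.0, 0.0, -1.0]]
ft_force: [-0.3, 0.2, -1.2]
grip_width: 0.0255
```

Emit:
jog_arm --plan '[[[0, 0, 0.02, 0, 0, 0], [0, 0, 0, 0, 0, 0]]]'

```text
time_s: 23.6
position: [0.5138, 0.3456, 0.1482]
tool_rot: [[0.334, 0.943, 0.001], [0.943, -0.334, 0.001], [0.001, 0.001, -1.0]]
ft_force: [-0.8, -0.8, 5.1]
grip_width: 0.0253
```

Emit:
jog_arm --plan '[[[0, 0, 0, 0, 0, 0], [0, 0, 0, 0, 0, 0], [0, 0, 0, 0, 0, 0], [0, 0, 0, 0, 0, 0], [0, 0, 0, 0, 0, 0], [0, 0, 0, 0, 0, 0], [0, 0, 0, 0, 0, 0], [0, 0, 0, 0, 0, 0]]]' --grip 1

```text
time_s: 24.4
position: [0.5136, 0.3455, 0.1471]
tool_rot: [[0.334, 0.943, -0.0], [0.943, -0.334, 0.0], [0.0, -0.0, -1.0]]
ft_force: [0.2, -0.1, -0.6]
grip_width: 0.0854
```

Emit:
jog_arm --plan '[[[0, 0, -0.2, 0, 0, 0], [0, 0, -0.4, 0, 0, 0], [0, 0, -0.6, 0, 0, 0], [0, 0, -0.6, 0, 0, 0], [0, 0, -0.6, 0, 0, 0], [0, 0, -0.6, 0, 0, 0], [0, 0, -0.6, 0, 0, 0], [-0.7, 0, 0, 0, 0, 0], [-0.7, 0, 0, 0, 0, 0], [-0.7, 0, 0, 0, 0, 0]]]'

```text
time_s: 25.4
position: [0.485, 0.2655, 0.2919]
tool_rot: [[0.334, 0.943, 0.001], [0.943, -0.334, 0.0], [0.001, 0.001, -1.0]]
ft_force: [0.7, -0.3, 0.1]
grip_width: 0.0854
```

Emit:
jog_arm --plan '[[[-0.7, 0, 0, 0, 0, 0], [-0.7, 0, 0, 0, 0, 0], [-0.7, 0, 0, 0, 0, 0], [-0.7, 0, 0, 0, 0, 0], [-0.7, 0, 0, 0, 0, 0], [-0.7, 0, 0, 0, 0, 0], [-0.5, 0, 0, 0, 0, 0], [0, 0, 0, 0, 0, 0], [0, 0, 0, 0, 0, 0], [0, 0, 0, 0, 0, 0]]]'

```text
time_s: 26.4
position: [0.4229, 0.0897, 0.2914]
tool_rot: [[0.334, 0.943, 0.0], [0.943, -0.334, 0.0], [0.0, 0.0, -1.0]]
ft_force: [0.6, 0.0, 0.3]
grip_width: 0.0852
```

```bash
python3 fit.py | egrep 'blue|plate|cap|collar'; python3 - <<'E'
from h import *
im,_=vision.get_image('scene'); t,_=vision.get_image('top')
a=cv2.resize(im[190:310,350:450],None,fx=4,fy=4); b=cv2.resize(t,(640,400))
cv2.imwrite('pics/f1.png',a[:,:,::-1]); cv2.imwrite('pics/f2.png',b[:,:,::-1]); print(env.observe()['time_s'])
E
```

```text
top blue 131 [ 0.468  -0.4016  0.114 ] ((468.44219970703125, -401.9356384277344), (15.801072120666504, 54.65731430053711), 7.670001983642578) zrange [0.1109 0.1142 0.1167]
 plate 882 [0.5115 0.3427 0.1248] ((513.6148681640625, 344.830810546875), (102.3638916015625, 80.27505493164062), 85.39883422851562)
 collar 145 [0.5096 0.337  0.1317] ((512.3311157226562, 340.36395263671875), (40.25498580932617, 48.09142303466797), 61.8539924621582)
 cap 117 [0.513  0.3432 0.2005] ((513.6008911132812, 344.5372314453125), (26.18525505065918, 25.841876983642578), 69.57074737548828)
scene blue 61 [ 0.4707 -0.3972  0.109 ] ((468.0542297363281, -398.1772155761719), (15.80411148071289, 53.8431396484375), 7.084472179412842) zrange [0.0981 0.1108 0.1152]
 plate 590 [0.5215 0.3592 0.1242] ((512.5655517578125, 347.0956726074219), (103.23470306396484, 81.23774719238281), 85.49551391601562)
 collar 119 [0.52   0.3519 0.1312] ((516.5611572265625, 346.6507568359375), (44.117469787597656, 49.80268096923828), 35.16822052001953)
 cap 85 [0.5159 0.3489 0.1998] ((514.3843383789062, 347.0023193359375), (25.342485427856445, 24.590505599975586), 70.3713607788086)
26.9
```

View pics/f1.png

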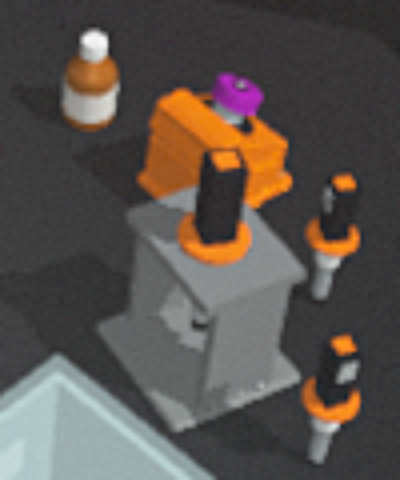

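View pics/f2.png

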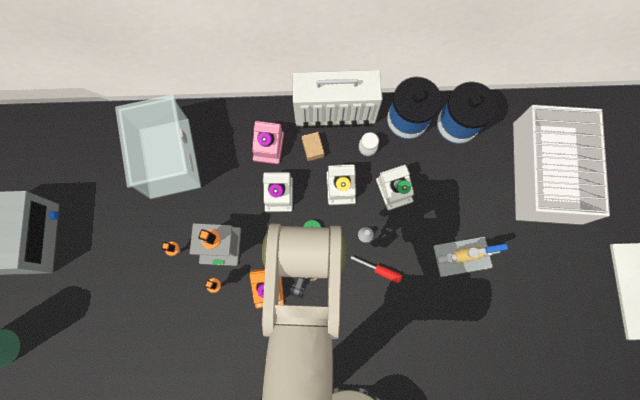

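The wand hangs upright on its collar in the holder (209,238), the handle is in line with the pipe (497,248), and the bystanders in view haven't moved. The gripper is clear, so I'm handing in.

```bash
python3 -c "
from rig import close_job
print(close_job())"
```

```text
the job is handed in; nothing more can be done
None
```

All the steps are done and the job was handed in at about 27 s of the 70 s; no verdict is reported.

- **Valve:** I pushed it open with closed fingers until it met the stop at about 35 N. In the last pictures the handle lies at about 277.5°, against a pipe line fitted at 278° from the top camera and 281° from the scene camera. It is still open.
- **Press:** I took the large wand from the holder and pressed it on the white unit's purple sleeve. The sleeve gave about 6 mm with roughly 3.7 to 4.6 N, and I held it still for about 3 s. The robot's pose put the tip on axis within 0.2° of the port axis I had assumed, and about 1 mm from the sleeve centre I had measured. The scene image agreed within about 1 px (about 3 mm). The top camera could not see the tip during the press.
- **Wand back:** It hangs upright in the holder, with its collar on the plate. Its centre is within about 2 mm of the plate centre in both cameras.
- **Disagreements:** The two cameras differ by 2 to 4 mm in y, so I used averages or combined both views. The force readings vary by about 0.5 N.
- **Bystanders:** I judged them by eye only, and they look unmoved. In the last pictures the arm partly hides the tape spool and covers the bottle in the top view. The bottle shows in place in the scene view.

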